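# Find the blind locating hole of a sandal-sole jig by feel

### The arm

A 6-joint arm with a two-finger parallel gripper is mounted at the origin on the work surface. World frame = base frame: x ahead of the robot, y to its left, z up, the work surface at z = 0. Lengths are in m, angles in rad, forces in N, time in s.
With the tool pointing down it reaches from about 0.25 to 0.725 m from the base axis. Payload 4 kg.
Tool frame: the origin (TCP) lies midway between the tips of the shut fingers; the grasp point (between the pads) lies bot.pinch_z behind it (bot.pinch_z is the distance from the TCP to the grasp point, in m); z points along the fingers, y is the direction in which the jaws open and shut (so a half turn about z gives the same grasp; the last joint's range is limited). The gripper opens to 85 mm and grips with 20 to 120 N. Pads are 22 mm wide; open, the fingers measure 114 mm over their backs; the gripper's body (76 mm by 85 mm) begins 54 mm behind the grasp point. The pads swing forward as they close: fully open they stand 13 mm farther back than shut.
Start: joints at [-1.196, 0.241, 0.005, 1.335, 0, 1.571], TCP at [0.183, -0.465, 0.231] pointing down, gripper open.
Joint ranges: [-2.72, 2.72], [-1.05, 1.87], [-1.09, 1.28], [-1.99, 2.15], [-1.42, 1.44], [-3.14, 3.14]. Speed limits (rad/s): [2.79, 2.79, 3.14, 3.14, 3.14, 3.14].

### API

Orientations are given as a unit quaternion [x, y, z, w].
In Python, from workcell import bot gives the robot as it stands. The module is installed in compiled form; this text tells all that it offers.
- The arm moves only by the tool move_arm, never from a script. Its argument "series" is a list that holds one entry, the list of rows, each a list of 7 numbers: the shift along the world's x, y, z in cm, then the turn, a rotation vector about the world's x, y, z in degrees, then the opening, from 0 (shut) to 1 (fully open). A call has exactly 5 rows; each row shifts and turns the pose as measured when the row begins; what a row does not reach is not made up. A row lasts 1/10 s, in which the tool goes at most 50 mm and 8.59 degrees, less where a joint would pass 70% of its speed; a pose out of reach is approached as far as the arm can. A call with a gripper value outside its range is refused whole. The fingers move at their own pace and stop on an object; the grip force is fixed at half the most. Time passes only in rows, so rows that do not move let the fingers close, or fill a call up. It gives the time, the measured TCP pose, the force and the opening at its end, in the units of the state.
- bot.get_obs(): the state, without advancing time (a new reading comes with each control period).
- bot.camera(name): name is "scene" or "top"; returns (picture, depth): 400x640x3 uint8, red, green, blue; 400x640 float32, m along the optical axis (not along the pixel's ray), 0 where there is no reading.
- bot.camera_info(name): a dict with "vfov" (degrees; the focal length in pixels is half the picture's height over the tangent of half this angle, whatever the lens; pixels are square), "cx", "cy" (the principal point, pixels), "cam_to_world" (4x4, takes a point from camera to world coordinates). Camera axes: x right, y down, z forward; pixel columns grow to the right and rows downward; lengths in m; the calibration is good to about 2 mm. A picture is of the moment at which its call begins. camera_info takes no time and is no camera call.
- bot.job_done(): hands the job in, once; it reports no verdict.
Trained networks look in the newest picture that a camera, given by its name, has taken for a name from the list of things; names that differ only in an ending like _2 or _b are one class to them, and where a whole thing is asked for, a point or a joint stands for the part that bears it (a point fixed in the world has none). Each returns a list of dicts, best first, with "confidence" (0 to 1); they miss things now and then, are a little off and sometimes report something else, mostly with a low value. They report only what shows in the picture. A call takes as long as a camera call.
- bot.find_in(camera, target): "at" ([x, y, z] in m, in world coordinates, good to about 4 mm: the middle of the surface that is visible of it).
The state is a dict: "clock": time; "joint_pos": joint angles; "joint_vel": joint speeds; "tau": joint torques, N m; "eef_pos": TCP position; "tool_rot": TCP orientation; "ft_force": force on the tool from outside, world axes, zero at the start; "ft_torque": the same for the moment, N m; "grip_width": finger opening in m.
Only numpy, scipy, OpenCV 4.12 (cv2) and the standard library are available. Lean on these libraries where they do the work, as an engineer would, in place of code of your own. Each camera call takes 0.05 s, during which the arm holds its last target.

### The job

Take the orange-handled spring locating pin out of its wooden stand and, keeping it upright, touch its tip down on the black plate in the green jig's window at the end beside the yellow stripe. Slide the lightly pressed tip away from the stripe along the window's middle, weaving a few millimetres if need be, until it drops into the plate's unmarked hole, push the pin gently home until its collar lies flat on the plate, then let go; never shove or drag the tip hard, and leave everything else as it lies.

Things in the scene. Friction and masses are not known exactly. Their poses are not given: they have to be found in the camera images.
- locator: Spring locating pin, loose, about 140 g, upright in one of the stand's two places: orange handle 22 x 22 mm square, 50 mm tall, on a round steel collar 24 mm across, 6 mm thick, with a 10 mm steel pin below. Origin: centre of the collar's underside; z up along the handle (it spans z = 6 to 56 mm); x, y square to the handle's flat sides.
- plunger (a joint): How far the steel pin is pushed up into the handle, in m: 0 = fully out (16 mm below the collar), 0.010 = fully in. It springs: about 2 N starts it moving, then 0.5 N more for every mm (4.5 N at 5 mm, 7 N at 10 mm, where it comes up solid).
- tip (a point): Centre of the steel pin's nose, 16 mm below the locator's origin with the spring relaxed (moves with the spring). The pin is 10 mm across; its last 4 mm taper to a flat nose 4 mm across.
- stand: Fixed wooden block 60 (x) x 140 (y) x 30 mm (z), origin at the centre of its underside. Two 15 mm holes through it, 40 mm either side of its centre along its y axis: the locating pin stands in one and the hole punch in the other, their collars resting on its top.
- jig: Fixed sole jig, green frame 270 mm long (x -125 to +145 mm), 120 mm wide (y), 33 mm tall; origin on the table below the window's centre. The window, open at the top, is 120 mm long (x +-60), 40 mm wide (y +-20), 3 mm deep; its floor is a level, smooth, near-black steel plate. A yellow stripe crosses the frame beside the window's -x end.
- window (a point): Centre of the window on the plate's surface, 30 mm above the table; axes as the jig's, x pointing away from the yellow stripe. One blind hole in the plate, 12 mm across, 20 mm deep, is not measured: its centre is anywhere from x = -20 to +40 mm, within 2 mm of the middle line y = 0. Touch down between x = -50 and -38 mm, where there is no hole.
- punch: Bystander: hole punch, brass collar and round dark wooden handle up to 26 mm across, in the other place of the stand. Origin at its collar's underside; its handle's top is 62 mm above.
- sole_a: Bystander: natural leather-board sole, 5 mm thick, 250 x 88 mm, lying flat. Origin near its middle.
- sole_b: Bystander: dark brown sole of the same size, lying flat.
- last: Bystander: pale wooden shoe last, 230 mm long, 85 mm tall.
- oilcan: Bystander: small blue oil can, 60 mm across, 135 mm tall with its spout.
- pliers: Bystander: pliers with orange handles, 150 mm long, 14 mm thick, lying flat.
- hammer: Bystander: hammer lying flat.
- rivet_tin: Bystander: round metal tin of brass rivets, 80 mm across, 35 mm tall.

How it is judged:
By the outcome, as a careful person would: the job done as asked, in the order asked, and still so for the second after the job is handed in, with the robot touching nothing.
It also fails if it takes over 72 s, if anything falls off the work surface, if the arm or the gripper's body presses on something with over 40 N, if the wrist force passes 120 N, or if a joint passes its speed limit or range.

## Working session

There is one attempt and no reset: what is moved stays moved. The work goes in short steps, Python scripts to look and compute and a tool call to move; the robot and the scene stay as the last step left them, time stands still between calls to the robot, and variables do not carry over. Pictures are saved under pics/ and viewed, and the job is handed in when it is done.

Besides the shell and the picture viewer there is one more tool, called after "Request:" as name(argument=value, ...), one argument or row to a line, values as JSON. move_arm: Moves the arm, as the interface text tells. Its arguments: {"type":"object","properties":{"series":{"type":"array","items":{"type":"array","items":{"type":"array","items":{"type":"number"}}}}},"required":["series"]}

```bash
mkdir -p pics
python3 - <<'E'
from workcell import bot
import cv2,numpy as np
o=bot.get_obs(); print({k:np.round(v,4).tolist() for k,v in o.items()}, bot.pinch_z)
for n in("scene","top"):
    p,d=bot.camera(n); cv2.imwrite(f"pics/{n}0.png",p[:,:,::-1]); np.save(f"pics/{n}d.npy",d); np.save(f"pics/{n}p.npy",p)
    i=bot.camera_info(n); print(i)
for n in("scene","top"):
    for t in("locator","stand","jig","punch"):
        print(n,t,[(np.round(r["at"],3).tolist(),round(r["confidence"],2)) for r in bot.find_in(n,t)[:3]])
E
```

```text
{'clock': 0.0, 'joint_pos': [-1.196, 0.2414, 0.0037, 1.3352, -0.0, 1.5708], 'joint_vel': [-0.001, 0.0003, 0.0006, 0.0002, 0.0022, -0.0001], 'tau': [0.0014, -37.2321, 25.2406, 0.0171, 0.0003, -0.0], 'eef_pos': [0.1828, -0.4647, 0.2304], 'tool_rot': [0.9825, 0.1863, -0.0002, -0.001], 'ft_force': [-0.8069, -0.2332, 0.2609], 'ft_torque': [0.0237, -0.0179, 0.0315], 'grip_width': 0.0854} 0.0187
{'vfov': 54.72326103996317, 'cx': 323.97459569922773, 'cy': 199.6963808193396, 'cam_to_world': array([[-0.58007265,  0.70047413, -0.41575439,  1.0293891 ],
       [ 0.81448993,  0.49186242, -0.30769711,  0.40501558],
       [-0.0110399 , -0.51711444, -0.85584507,  1.04785289],
       [ 0.        ,  0.        ,  0.        ,  1.        ]])}
{'vfov': 54.51675127641483, 'cx': 322.76137483659795, 'cy': 197.44995246883917, 'cam_to_world': array([[ 0.01320038, -0.98612016,  0.16550762,  0.3156127 ],
       [-0.99989621, -0.01206256,  0.00787809,  0.02419744],
       [-0.0057723 , -0.16559443, -0.98617704,  1.24703161],
       [ 0.        ,  0.        ,  0.        ,  1.        ]])}
scene locator [([0.562, 0.198, 0.077], 0.66), ([0.534, -0.134, 0.032], 0.38), ([0.774, 0.056, 0.006], 0.17)]
scene stand [([0.561, 0.24, 0.032], 0.93)]
scene jig [([0.532, -0.13, 0.032], 0.78)]
scene punch []
top locator [([0.552, 0.199, 0.083], 0.59)]
top stand [([0.54, 0.244, 0.033], 0.83)]
top jig [([0.521, -0.137, 0.033], 0.97)]
top punch [([0.536, 0.278, 0.087], 0.65)]
```

View pics/scene0.png

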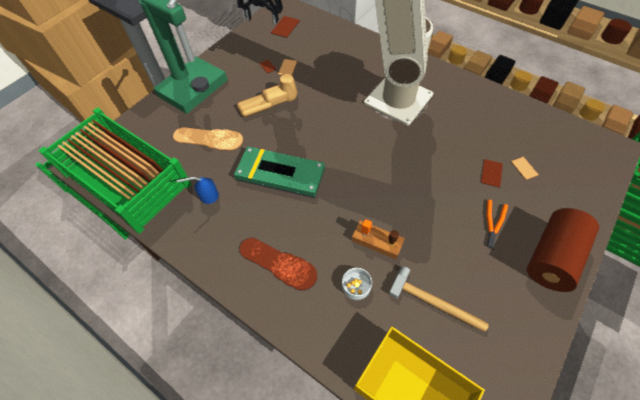

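View pics/top0.png

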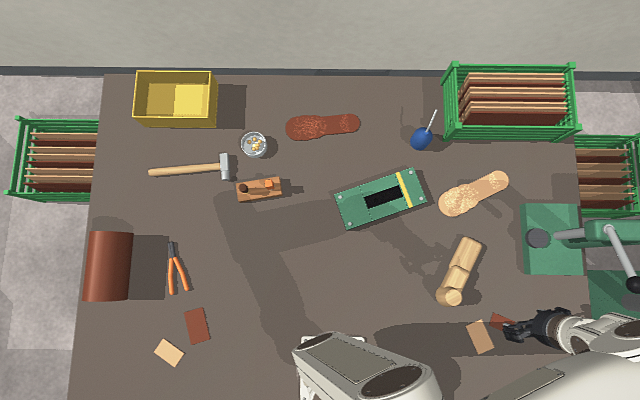

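The pin is the orange block at scene (367,228) and top (269,184). The jig window is at top (383,197), and its yellow stripe at (403,190) is on the −y side. Next I'll measure these more precisely.

```bash
cat > h.py <<'E'
import numpy as np,cv2
from workcell import bot
def cloud(n,d):
    i=bot.camera_info(n); h,w=d.shape; f=h/2/np.tan(np.radians(i["vfov"]/2))
    v,u=np.mgrid[:h,:w]; P=np.stack([(u-i["cx"])/f*d,(v-i["cy"])/f*d,d],-1)
    T=i["cam_to_world"]; return P@T[:3,:3].T+T[:3,3]
E
python3 - <<'E'
from h import *
for n,r in(("scene",dict(loc=(345,210,385,245),jig=(225,140,335,200),st=(345,210,410,265))),("top",dict(loc=(258,172,285,195),jig=(325,160,435,235),st=(230,170,295,205)))):
    p=np.load(f"pics/{n}p.npy");d=np.load(f"pics/{n}d.npy");W=cloud(n,d)
    hsv=cv2.cvtColor(p,cv2.COLOR_RGB2HSV).astype(int);H,S,V=hsv[...,0],hsv[...,1],hsv[...,2]
    def box(k): 
        m=np.zeros(d.shape,bool);a=r[k];m[a[1]:a[3],a[0]:a[2]]=1;return m&(d>0)
    def rep(name,m):
        q=W[m]
        if len(q)<5: print(n,name,len(q));return
        rc=cv2.minAreaRect((q[:,:2]*1000).astype(np.float32)); print(n,name,len(q),"med",np.round(np.median(q,0),4),"z",np.round(np.percentile(q[:,2],[2,98]),4),"rect",np.round(rc[0],1),np.round(rc[1],1),round(rc[2],1))
    lo=box("loc")&(S>200)&(H<14)&(V>130)
    print(np.percentile(W[lo][:,2],[10,50,90]) if lo.any() else None)
    rep("orange",lo); rep("orangetop",lo&(W[...,2]>0.078))
    rep("stand",box("st")&(abs(W[...,2]-.03)<.006)&(S>80)&(H<25))
    b=box("jig"); top=b&(abs(W[...,2]-.033)<.008)
    rep("green",top&(H>60)&(H<95)&(S>60)); rep("jigtop",top)
    rep("yel",top&(H>20)&(H<35)&(S>120)); rep("black",top&(V<40))
    c=cv2.resize(p[r["st"][1]-10:r["st"][3]+10,r["st"][0]-10:r["st"][2]+10],None,fx=7,fy=7,interpolation=cv2.INTER_NEAREST);cv2.imwrite(f"pics/c_st_{n}.png",c[:600,:800,::-1])
    c=cv2.resize(p[r["jig"][1]-5:r["jig"][3]+5,r["jig"][0]-5:r["jig"][2]+5],None,fx=6,fy=6,interpolation=cv2.INTER_NEAREST);cv2.imwrite(f"pics/c_jig_{n}.png",c[:600,:800,::-1])
E
```

```text
[0.03768022 0.06206133 0.08455152]
scene orange 74 med [0.5651 0.2034 0.0621] z [0.0138 0.086 ] rect [536.2 200. ] [62.8 20.8] 4.4
scene orangetop 19 med [0.5647 0.1999 0.0842] z [0.0788 0.0867] rect [556.2 200.7] [21.7 19.6] 8.2
scene stand 748 med [0.5545 0.2413 0.0298] z [0.0258 0.0341] rect [548.7 239.4] [ 62.1 139.9] 10.8
scene green 2160 med [ 0.5224 -0.1292  0.0327] z [0.0274 0.037 ] rect [ 523.7 -149.1] [124.  271.6] 20.4
scene jigtop 2604 med [ 0.5253 -0.1453  0.0325] z [0.0274 0.0372] rect [ 523.7 -149. ] [124.1 271.6] 20.3
scene yel 139 med [ 0.5516 -0.2222  0.0331] z [0.0291 0.0376] rect [ 549.7 -223.4] [121.4  16.1] 20.1
scene black 284 med [ 0.5247 -0.1568  0.03  ] z [0.0267 0.0337] rect [ 524.3 -156.7] [ 37.1 116.4] 18.6
None
top orange 0
top orangetop 0
top stand 647 med [0.5423 0.241  0.0296] z [0.0249 0.0347] rect [546.5 241.1] [ 61.2 140.1] 10.8
top green 2478 med [ 0.5131 -0.1309  0.0327] z [0.0275 0.0376] rect [ 521.5 -147.6] [120.2 271.2] 20.1
top jigtop 3170 med [ 0.5206 -0.1471  0.0325] z [0.0268 0.0376] rect [ 521.6 -147.4] [120.6 271.4] 20.1
top yel 139 med [ 0.5474 -0.2235  0.0329] z [0.0287 0.0379] rect [ 549.  -222.9] [119.4  13.6] 20.2
top black 425 med [ 0.5266 -0.1601  0.0299] z [0.0259 0.0346] rect [ 525.7 -158. ] [ 38.7 116.8] 20.4
```

View pics/c_st_scene.png

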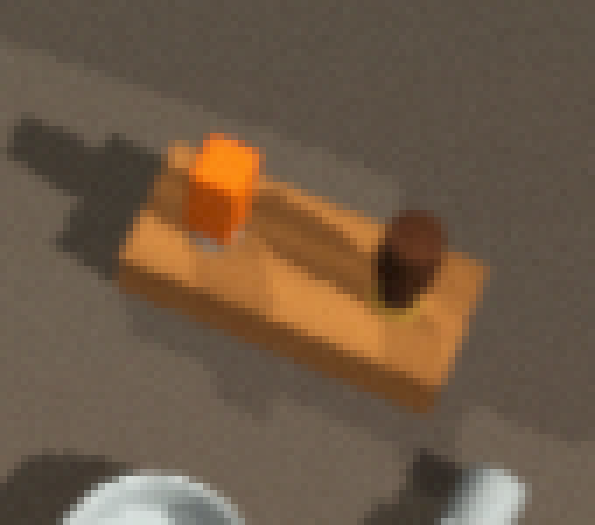

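View pics/c_st_top.png

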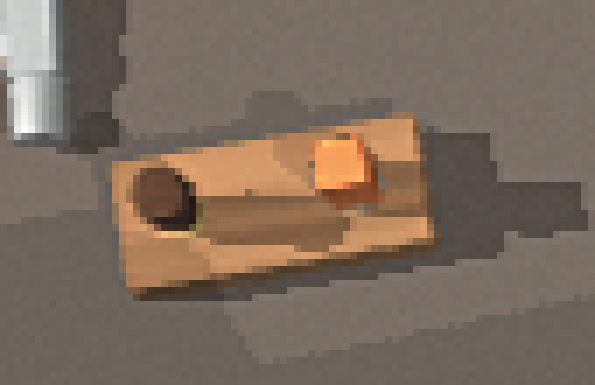

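View pics/c_jig_top.png

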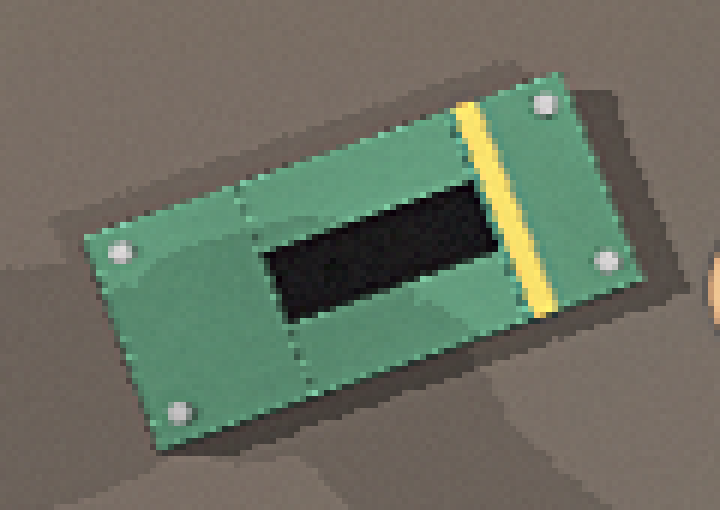

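Request:
move_arm(
  series=[
    [[2.2, 4, 0, 0, 0, 5, 1], [2.2, 4, 0, 0, 0, 5, 1], [2.2, 4, 0, 0, 0, 5, 1], [2.2, 4, 0, 0, 0, 5, 1], [2.2, 4, 0, 0, 0, 5, 1]],
  ],
)

```text
clock: 1.0
eef_pos: [0.2936, -0.2641, 0.2307]
tool_rot: [0.918, 0.396, 0.001, 0.002]
ft_force: [1.7, 0.8, 0.0]
grip_width: 0.0854
```

Run:
```python
from h import *
for n,b in(("scene",(345,210,385,245)),("top",(258,172,285,195))):
    p=np.load(f"pics/{n}p.npy");d=np.load(f"pics/{n}d.npy");W=cloud(n,d)
    hsv=cv2.cvtColor(p,cv2.COLOR_RGB2HSV).astype(int);H,S,V=hsv[...,0],hsv[...,1],hsv[...,2]
    m=np.zeros(d.shape,bool);m[b[1]:b[3],b[0]:b[2]]=1;m&=(V>225)&(H<16)&(S>120)
    i=bot.camera_info(n);f=200/np.tan(np.radians(i["vfov"]/2))
    print(n,m.sum(),hsv[184,269])
    v,u=np.nonzero(m);R=i["cam_to_world"];r=np.stack([(u-i["cx"])/f,(v-i["cy"])/f,np.ones(len(u))],-1)@R[:3,:3].T
    q=R[:3,3]+r*((0.086-R[2,3])/r[:,2])[:,None]
    rc=cv2.minAreaRect((q[:,:2]*1000).astype(np.float32));print(q.mean(0),rc)
```

```text
scene 44 [ 74 129  79]
[0.55558749 0.2024998  0.086     ] ((555.1533813476562, 202.62413024902344), (20.548046112060547, 21.259910583496094), 10.442707061767578)
top 42 [ 13 158 246]
[0.55338643 0.20227431 0.086     ] ((553.2894897460938, 201.3367462158203), (18.92011070251465, 18.36136245727539), 2.022306442260742)
```

Request:
move_arm(
  series=[
    [[2.2, 4, 0, 0, 0, 5, 1], [2.2, 4, 0, 0, 0, 5, 1], [2.2, 4, 0, 0, 0, 5, 1], [2.2, 4, 0, 0, 0, 5, 1], [2.2, 4, 0, 0, 0, 5, 1]],
  ],
)

```text
clock: 1.5
eef_pos: [0.4067, -0.0556, 0.2325]
tool_rot: [0.805, 0.593, 0.003, 0.004]
ft_force: [0.9, -0.7, 0.7]
grip_width: 0.0851
```

Request:
move_arm(
  series=[
    [[2.2, 4, 0, 0, 0, 5, 1], [2.2, 4, 0, 0, 0, 5, 1], [2.2, 4, 0, 0, 0, 5, 1], [2.2, 4, 0, 0, 0, 5, 1], [2, 3.5, 0, 0, 0, 4, 1]],
  ],
)

```text
clock: 2.0
eef_pos: [0.5182, 0.1497, 0.2338]
tool_rot: [0.657, 0.754, 0.005, 0.005]
ft_force: [-0.0, -0.3, 0.2]
grip_width: 0.0857
```

```bash
cat > g.py <<'E'
import sys,numpy as np
from workcell import bot
from scipy.spatial.transform import Rotation as R
# args: x y z (TCP target m), jaw yaw deg
def go(x,y,z,yaw):
    o=bot.get_obs(); a=np.radians((yaw+90)/2); t=R.from_quat([np.cos(a),np.sin(a),0,0])
    c=R.from_quat(o["tool_rot"])
    print("clk",round(o["clock"],2),"pos",np.round(o["eef_pos"],4),"f",np.round(o["ft_force"],2),"t",np.round(o["ft_torque"],2),"w",round(float(o["grip_width"]),4))
    print("d_cm",np.round((np.array([x,y,z])-o["eef_pos"])*100,2),"rot_deg",np.round((t*c.inv()).as_rotvec(degrees=True),2))
if __name__=="__main__": go(*map(float,sys.argv[1:]))
E
python3 g.py 0.5545 0.2015 0.13 10.5
```

```text
clk 2.0 pos [0.5182 0.1497 0.2338] f [-0.02 -0.31  0.19] t [-0.02 -0.03  0.  ] w 0.0857
d_cm [  3.63   5.18 -10.38] rot_deg [-0.13  0.82  2.6 ]
```

Request:
move_arm(
  series=[
    [[1.8, 2.6, 0, 0, 0.4, 1.3, 1], [1.8, 2.6, 0, 0, 0.4, 1.3, 1], [0, 0, -4, 0, 0, 0, 1], [0, 0, -4, 0, 0, 0, 1], [0, 0, -2, 0, 0, 0, 1]],
  ],
)

```text
clock: 2.5
eef_pos: [0.5619, 0.2133, 0.1349]
tool_rot: [0.634, 0.773, 0.008, 0.003]
ft_force: [-0.0, -1.5, 0.9]
grip_width: 0.0852
```

```bash
python3 g.py 0.5545 0.2015 0.0445 10.5
python3 - <<'E'
from h import *
for n in("scene","top"):
    p,d=bot.camera(n); a=(320,170,420,270) if n=="scene" else (220,130,320,230)
    cv2.imwrite(f"pics/{n}1.png",cv2.resize(p[a[1]:a[3],a[0]:a[2]],None,fx=4,fy=4)[:,:,::-1])
a=cv2.hconcat([cv2.imread("pics/scene1.png"),cv2.imread("pics/top1.png")]);cv2.imwrite("pics/both1.png",a)
E
```

```text
clk 2.5 pos [0.5619 0.2133 0.1349] f [-0.02 -1.46  0.87] t [0.02 0.06 0.02] w 0.0852
d_cm [-0.74 -1.18 -9.04] rot_deg [-0.5   0.82 -0.74]
```

View pics/both1.png

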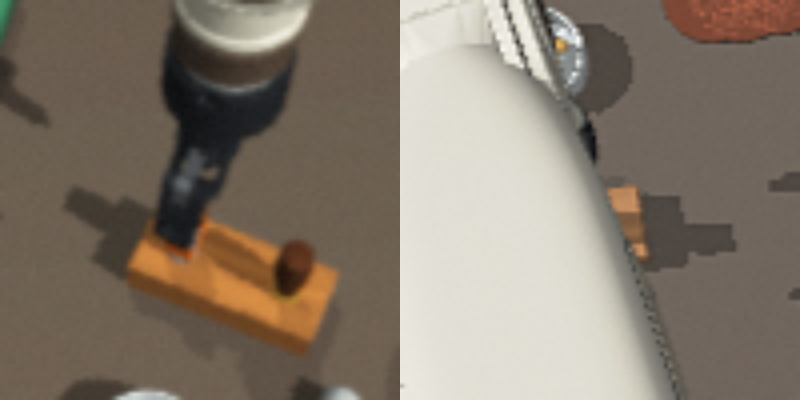

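The gripper is above the pin, with the fingers at about (180,200) in the left crop. I'll correct its position and then descend.

Request:
move_arm(
  series=[
    [[-0.7, -1.2, 0, -0.5, 0.8, -0.7, 1], [0, 0, 0, 0, 0, 0, 1], [0, 0, 0, 0, 0, 0, 1], [0, 0, 0, 0, 0, 0, 1], [0, 0, 0, 0, 0, 0, 1]],
  ],
)

```text
clock: 3.1
eef_pos: [0.556, 0.1995, 0.1406]
tool_rot: [0.64, 0.768, 0.001, 0.001]
ft_force: [0.2, -0.7, 0.1]
grip_width: 0.0854
```

```bash
python3 g.py 0.5545 0.2015 0.0445 10.5
```

```text
clk 3.1 pos [0.556  0.1995 0.1406] f [ 0.24 -0.72  0.1 ] t [0.01 0.04 0.05] w 0.0854
d_cm [-0.15  0.2  -9.61] rot_deg [-0.04  0.22  0.13]
```

Request:
move_arm(
  series=[
    [[-0.1, 0.2, -2, 0, 0.2, 0, 1], [0, 0, -2, 0, 0, 0, 1], [0, 0, -2, 0, 0, 0, 1], [0, 0, -1, 0, 0, 0, 1], [0, 0, 0, 0, 0, 0, 1]],
  ],
)

```text
clock: 3.6
eef_pos: [0.5584, 0.2028, 0.0735]
tool_rot: [0.64, 0.768, 0.005, 0.003]
ft_force: [0.8, -0.0, 0.7]
grip_width: 0.0856
```

```bash
python3 g.py 0.5545 0.2015 0.0445 10.5
```

```text
clk 3.6 pos [0.5584 0.2028 0.0735] f [ 0.78 -0.    0.66] t [ 0.03  0.   -0.01] w 0.0856
d_cm [-0.39 -0.13 -2.9 ] rot_deg [-0.26  0.59  0.14]
```

Request:
move_arm(
  series=[
    [[-0.4, -0.1, -1, -0.2, 0.6, 0, 1], [0, 0, -1, 0, 0, 0, 1], [0, 0, -0.7, 0, 0, 0, 1], [0, 0, -0.3, 0, 0, 0, 1], [0, 0, 0, 0, 0, 0, 1]],
  ],
)

```text
clock: 4.1
eef_pos: [0.5557, 0.2024, 0.0436]
tool_rot: [0.64, 0.768, 0.002, 0.0]
ft_force: [-0.8, -0.5, 0.4]
grip_width: 0.0857
```

```bash
python3 g.py 0.5545 0.2015 0.0445 10.5
```

```text
clk 4.1 pos [0.5557 0.2024 0.0436] f [-0.75 -0.45  0.45] t [0.02 0.03 0.04] w 0.0857
d_cm [-0.12 -0.09  0.09] rot_deg [-0.12  0.16  0.14]
```

Request:
move_arm(
  series=[
    [[-0.1, -0.1, 0.1, -0.1, 0.2, 0.1, 0.6], [0, 0, 0, 0, 0, 0, 0.4], [0, 0, 0, 0, 0, 0, 0.3], [0, 0, 0, 0, 0, 0, 0.2], [0, 0, 0, 0, 0, 0, 0]],
  ],
)

```text
clock: 4.6
eef_pos: [0.5558, 0.2017, 0.0461]
tool_rot: [0.64, 0.769, 0.001, 0.0]
ft_force: [0.4, 0.0, -1.3]
grip_width: 0.0213
```

Request:
move_arm(
  series=[
    [[0, 0, 0, 0, 0, 0, 0], [0, 0, 0, 0, 0, 0, 0], [0, 0, 0, 0, 0, 0, 0], [0, 0, 0, 0, 0, 0, 0], [0, 0, 0, 0, 0, 0, 0]],
  ],
)

```text
clock: 5.1
eef_pos: [0.5556, 0.2016, 0.046]
tool_rot: [0.64, 0.769, 0.001, 0.0]
ft_force: [-0.1, -0.2, -1.1]
grip_width: 0.0219
```

```bash
python3 g.py 0.5545 0.2015 0.0445 10.5
```

```text
clk 5.1 pos [0.5556 0.2016 0.046 ] f [-0.1  -0.2  -1.14] t [ 0.01 -0.    0.03] w 0.0219
d_cm [-0.11 -0.01 -0.15] rot_deg [-0.06  0.08  0.03]
```

Request:
move_arm(
  series=[
    [[0, 0, 1, 0, 0, 0, 0], [0, 0, 1.5, 0, 0, 0, 0], [0, 0, 2, 0, 0, 0, 0], [0, 0, 2, 0, 0, 0, 0], [0, 0, 1, 0, 0, 0, 0]],
  ],
)

```text
clock: 5.6
eef_pos: [0.553, 0.2007, 0.1227]
tool_rot: [0.64, 0.769, -0.002, -0.001]
ft_force: [1.7, 0.6, -1.5]
grip_width: 0.0215
```

Request:
move_arm(
  series=[
    [[0, 0, 0.5, 0, 0, 0, 0], [0, 0, 0, 0, 0, 0, 0], [0, 0, 0, 0, 0, 0, 0], [0, 0, 0, 0, 0, 0, 0], [0, 0, 0, 0, 0, 0, 0]],
  ],
)

```text
clock: 6.1
eef_pos: [0.5527, 0.2006, 0.1279]
tool_rot: [0.64, 0.769, -0.002, -0.002]
ft_force: [-0.6, 0.5, -1.4]
grip_width: 0.0216
```

```bash
python3 g.py 0.5415 -0.1997 0.13 10.5
python3 - <<'E'
from h import *
p,d=bot.camera("scene");np.save("pics/s2p.npy",p);np.save("pics/s2d.npy",d)
cv2.imwrite("pics/scene2.png",cv2.resize(p[130:270,300:440],None,fx=4,fy=4)[:,:,::-1])
E
```

```text
clk 6.1 pos [0.5527 0.2006 0.1279] f [-0.6   0.54 -1.38] t [ 0.02 -0.01 -0.05] w 0.0216
d_cm [ -1.12 -40.03   0.21] rot_deg [ 0.06 -0.28  0.03]
```

View pics/scene2.png

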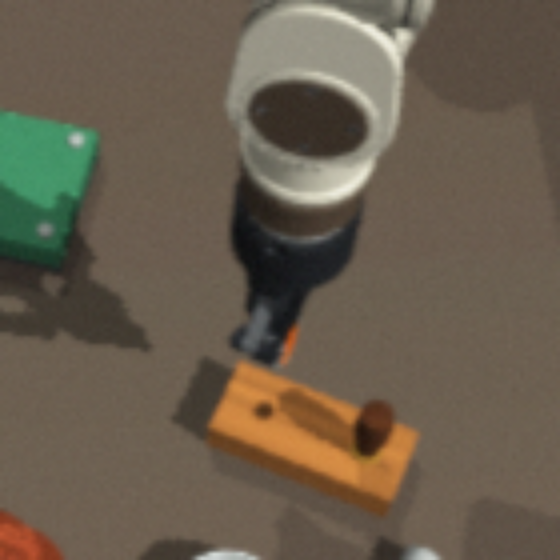

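The pin is held: the orange handle is at crop (290,340), and its hole in the stand at (263,410) is empty. The force reads −1.4 N, which is the pin's weight. Now I'll carry it to the jig.

Request:
move_arm(
  series=[
    [[-0.1, -2, 0, 0, 0, 0, 0], [-0.1, -3.5, 0, 0, 0, 0, 0], [-0.1, -4, 0, 0, 0, 0, 0], [-0.1, -4, 0, 0, 0, 0, 0], [-0.1, -4, 0, 0, 0, 0, 0]],
  ],
)

```text
clock: 6.65
eef_pos: [0.5461, 0.0262, 0.1246]
tool_rot: [0.635, 0.772, -0.003, -0.003]
ft_force: [1.4, 0.0, -1.6]
grip_width: 0.0215
```

Request:
move_arm(
  series=[
    [[-0.1, -4, 0, 0, 0, 0, 0], [-0.1, -4, 0, 0, 0, 0, 0], [-0.1, -3.5, 0, 0, 0, 0, 0], [-0.1, -2.5, 0, 0, 0, 0, 0], [0, -1.5, 0, 0, 0, 0, 0]],
  ],
)

```text
clock: 7.15
eef_pos: [0.5393, -0.1384, 0.1224]
tool_rot: [0.637, 0.771, -0.004, -0.004]
ft_force: [-0.1, -0.0, -1.6]
grip_width: 0.021
```

```bash
python3 g.py 0.5415 -0.1997 0.10 10.5
```

```text
clk 7.15 pos [ 0.5393 -0.1384  0.1224] f [-0.1  -0.05 -1.6 ] t [ 0.03 -0.03 -0.03] w 0.021
d_cm [ 0.22 -6.13 -2.24] rot_deg [ 0.04 -0.68 -0.4 ]
```

Request:
move_arm(
  series=[
    [[0, -2.5, 0, 0, -0.6, -0.4, 0], [0.1, -2, 0, 0, 0, 0, 0], [0.1, -1, 0, 0, 0, 0, 0], [0, 0, 0, 0, 0, 0, 0], [0, 0, 0, 0, 0, 0, 0]],
  ],
)

```text
clock: 7.65
eef_pos: [0.5396, -0.1974, 0.12]
tool_rot: [0.641, 0.767, -0.001, -0.002]
ft_force: [0.6, 0.5, -0.9]
grip_width: 0.0213
```

```bash
python3 g.py 0.5415 -0.1997 0.10 10.5
python3 - <<'E'
from h import *
for n,a in(("scene",(210,80,350,220)),("top",(320,130,460,270))):
    p,d=bot.camera(n);np.save(f"pics/{n}3p.npy",p);np.save(f"pics/{n}3d.npy",d)
    cv2.imwrite(f"pics/{n}3.png",cv2.resize(p[a[1]:a[3],a[0]:a[2]],None,fx=2.85,fy=2.85,interpolation=cv2.INTER_CUBIC)[:,:,::-1])
a=cv2.hconcat([cv2.imread("pics/scene3.png"),cv2.imread("pics/top3.png")]);cv2.imwrite("pics/both3.png",a)
E
```

```text
clk 7.65 pos [ 0.5396 -0.1974  0.12  ] f [ 0.6   0.55 -0.88] t [ 0.06 -0.03  0.02] w 0.0213
d_cm [ 0.19 -0.23 -2.  ] rot_deg [-0.06 -0.28  0.27]
```

View pics/both3.png

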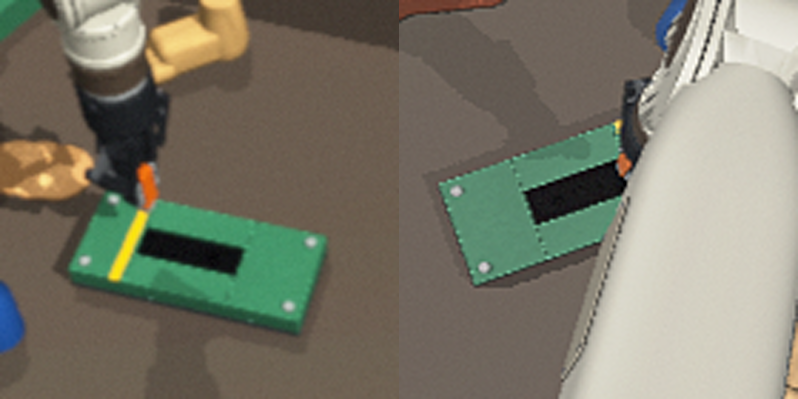

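The pin is now over the stripe end of the window. Next is the descent to just above the plate.

Request:
move_arm(
  series=[
    [[0.2, -0.2, -1, 0, -0.3, 0.3, 0], [0, 0, -1.2, 0, 0, 0, 0], [0, 0, -1, 0, 0, 0, 0], [0, 0, -0.5, 0, 0, 0, 0], [0, 0, 0, 0, 0, 0, 0]],
  ],
)

```text
clock: 8.25
eef_pos: [0.5413, -0.1957, 0.0789]
tool_rot: [0.637, 0.771, 0.001, -0.001]
ft_force: [-0.4, -0.8, -0.4]
grip_width: 0.0215
```

```bash
python3 g.py 0.5415 -0.1997 0.062 10.5
```

```text
clk 8.25 pos [ 0.5413 -0.1957  0.0789] f [-0.38 -0.77 -0.36] t [0.01 0.01 0.02] w 0.0215
d_cm [ 0.02 -0.4  -1.69] rot_deg [-0.13 -0.06 -0.37]
```

Request:
move_arm(
  series=[
    [[0, -0.4, -0.5, -0.1, 0, -0.4, 0], [0, 0, -0.4, 0, 0, 0, 0], [0, 0, -0.1, 0, 0, 0, 0], [0, 0, 0, 0, 0, 0, 0], [0, 0, 0, 0, 0, 0, 0]],
  ],
)

```text
clock: 8.75
eef_pos: [0.5417, -0.2004, 0.0682]
tool_rot: [0.64, 0.768, -0.0, -0.0]
ft_force: [-0.5, 0.2, -1.0]
grip_width: 0.0212
```

```bash
python3 g.py 0.5415 -0.1997 0.062 10.5
```

```text
clk 8.75 pos [ 0.5417 -0.2004  0.0682] f [-0.47  0.16 -0.96] t [-0.04  0.02  0.04] w 0.0212
d_cm [-0.02  0.07 -0.62] rot_deg [-0.   -0.03  0.08]
```

Request:
move_arm(
  series=[
    [[0, 0.05, -0.3, 0, 0, 0, 0], [0, 0, -0.1, 0, 0, 0, 0], [0, 0, -0.1, 0, 0, 0, 0], [0, 0, -0.1, 0, 0, 0, 0], [0, 0, 0, 0, 0, 0, 0]],
  ],
)

```text
clock: 9.25
eef_pos: [0.5422, -0.2, 0.0625]
tool_rot: [0.64, 0.768, 0.0, 0.001]
ft_force: [0.3, 0.2, -0.4]
grip_width: 0.0214
```

```bash
python3 g.py 0.5415 -0.1997 0.062 10.5
```

```text
clk 9.25 pos [ 0.5422 -0.2     0.0625] f [ 0.28  0.19 -0.37] t [ 0.01 -0.04  0.04] w 0.0214
d_cm [-0.07  0.03 -0.05] rot_deg [0.03 0.06 0.08]
```

Request:
move_arm(
  series=[
    [[0, 0, -0.1, 0, 0, 0, 0], [0, 0, 0, 0, 0, 0, 0], [0, 0, -0.1, 0, 0, 0, 0], [0, 0, 0, 0, 0, 0, 0], [0, 0, 0, 0, 0, 0, 0]],
  ],
)

```text
clock: 9.75
eef_pos: [0.5425, -0.2001, 0.0616]
tool_rot: [0.64, 0.768, 0.0, 0.001]
ft_force: [-0.7, 1.2, 1.2]
grip_width: 0.0216
```

```bash
python3 g.py 0.5415 -0.1997 0.062 10.5
```

```text
clk 9.75 pos [ 0.5425 -0.2001  0.0616] f [-0.67  1.19  1.22] t [ 0.03  0.2  -0.04] w 0.0216
d_cm [-0.1   0.04  0.04] rot_deg [0.05 0.11 0.08]
```

Request:
move_arm(
  series=[
    [[-0.05, 0, -0.1, 0, 0, 0, 0], [-0.05, 0, 0, 0, 0, 0, 0], [0, 0, -0.1, 0, 0, 0, 0], [0, 0, 0, 0, 0, 0, 0], [0, 0, 0, 0, 0, 0, 0]],
  ],
)

```text
clock: 10.25
eef_pos: [0.5424, -0.2001, 0.0602]
tool_rot: [0.64, 0.769, 0.001, 0.002]
ft_force: [-1.1, -0.4, 1.4]
grip_width: 0.0214
```

```bash
cat > j.py <<'E'
import numpy as np
from workcell import bot
from scipy.spatial.transform import Rotation as R
o=bot.get_obs();a=np.radians(20.2);X=np.array([-np.sin(a),np.cos(a)]);Y=np.array([-np.cos(a),-np.sin(a)])
r=(o["eef_pos"][:2]-[.526,-.1575])*1000;f=o["ft_force"];t=np.radians((10.5+90)/2)
rv=(R.from_quat([np.cos(t),np.sin(t),0,0])*R.from_quat(o["tool_rot"]).inv()).as_rotvec(degrees=True)
print("clk %.2f jig x %.1f y %.1f z %.1f mm | Fx %.1f Fy %.1f Fz %.1f | T"%(o["clock"],r@X,r@Y,o["eef_pos"][2]*1000,f[:2]@X,f[:2]@Y,f[2]),np.round(o["ft_torque"],2),"rot",np.round(rv,2))
E
python3 j.py
```

```text
clk 10.25 jig x -45.6 y -0.7 z 60.2 mm | Fx -0.0 Fy 1.2 Fz 1.4 | T [ 0.11  0.12 -0.01] rot [0.06 0.25 0.06]
```

The tip is down, pressed at about 2.8 N. Start sliding.

Request:
move_arm(
  series=[
    [[-0.1, 0.18, 0, 0, 0.2, 0, 0], [-0.1, 0.18, 0, 0, 0, 0, 0], [-0.07, 0.18, 0, 0, 0, 0, 0], [-0.07, 0.18, 0, 0, 0, 0, 0], [-0.07, 0.18, 0, 0, 0, 0, 0]],
  ],
)

```text
clock: 10.75
eef_pos: [0.5397, -0.1927, 0.0611]
tool_rot: [0.64, 0.768, -0.001, 0.003]
ft_force: [-0.2, -1.6, 1.5]
grip_width: 0.0216
```

```bash
python3 j.py
```

```text
clk 10.75 jig x -37.7 y -0.7 z 61.1 mm | Fx -1.4 Fy 0.7 Fz 1.5 | T [-0.31 -0.14  0.03] rot [0.31 0.24 0.13]
```

Request:
move_arm(
  series=[
    [[-0.09, 0.17, -0.05, 0.2, 0.2, 0, 0], [-0.09, 0.17, -0.05, 0, 0, 0, 0], [-0.09, 0.17, -0.02, 0, 0, 0, 0], [-0.07, 0.17, -0.02, 0, 0, 0, 0], [-0.07, 0.17, -0.02, 0, 0, 0, 0]],
  ],
)

```text
clock: 11.25
eef_pos: [0.5358, -0.1836, 0.0598]
tool_rot: [0.64, 0.768, -0.0, 0.001]
ft_force: [-0.3, -2.1, 2.1]
grip_width: 0.0209
```

```bash
python3 j.py
```

```text
clk 11.25 jig x -27.9 y -0.1 z 59.8 mm | Fx -1.9 Fy 1.0 Fz 2.1 | T [-0.35 -0.14 -0.02] rot [0.14 0.09 0.13]
```

Request:
move_arm(
  series=[
    [[-0.05, 0.11, -0.02, 0.1, 0.1, 0, 0], [-0.05, 0.11, -0.02, 0, 0, 0, 0], [-0.05, 0.11, -0.02, 0, 0, 0, 0], [-0.05, 0.11, -0.02, 0, 0, 0, 0], [-0.05, 0.11, -0.02, 0, 0, 0, 0]],
  ],
)

```text
clock: 11.75
eef_pos: [0.5334, -0.1779, 0.0591]
tool_rot: [0.64, 0.768, -0.0, 0.001]
ft_force: [0.9, -2.1, 1.7]
grip_width: 0.0213
```

```bash
python3 j.py
```

```text
clk 11.75 jig x -21.7 y 0.1 z 59.1 mm | Fx -2.3 Fy -0.1 Fz 1.7 | T [-0.42 -0.14  0.  ] rot [0.07 0.04 0.13]
```

Request:
move_arm(
  series=[
    [[-0.04, 0.11, -0.01, 0, 0, 0, 0], [-0.04, 0.11, -0.01, 0, 0, 0, 0], [-0.04, 0.11, -0.01, 0, 0, 0, 0], [-0.04, 0.11, -0.01, 0, 0, 0, 0], [-0.04, 0.11, -0.01, 0, 0, 0, 0]],
  ],
)

```text
clock: 12.25
eef_pos: [0.5314, -0.1722, 0.0587]
tool_rot: [0.64, 0.768, -0.0, 0.001]
ft_force: [0.7, -1.6, 2.0]
grip_width: 0.0213
```

```bash
python3 j.py
```

```text
clk 12.25 jig x -15.6 y 0.0 z 58.7 mm | Fx -1.8 Fy -0.1 Fz 2.0 | T [-0.46 -0.14 -0.02] rot [0.1  0.05 0.14]
```

Request:
move_arm(
  series=[
    [[-0.04, 0.11, -0.01, 0, 0, 0, 0], [-0.04, 0.11, 0, 0, 0, 0, 0], [-0.04, 0.11, -0.01, 0, 0, 0, 0], [-0.04, 0.11, 0, 0, 0, 0, 0], [-0.04, 0.11, -0.01, 0, 0, 0, 0]],
  ],
)

```text
clock: 12.75
eef_pos: [0.5293, -0.1663, 0.0586]
tool_rot: [0.64, 0.768, -0.0, 0.001]
ft_force: [0.9, -0.6, 2.5]
grip_width: 0.0215
```

```bash
python3 j.py
```

```text
clk 12.75 jig x -9.4 y -0.1 z 58.6 mm | Fx -0.9 Fy -0.6 Fz 2.5 | T [-0.5  -0.13 -0.04] rot [0.12 0.07 0.14]
```

Request:
move_arm(
  series=[
    [[-0.04, 0.11, -0.01, 0.1, 0, 0, 0], [-0.04, 0.11, 0, 0, 0, 0, 0], [-0.04, 0.11, -0.01, 0, 0, 0, 0], [-0.04, 0.11, 0, 0, 0, 0, 0], [-0.04, 0.11, -0.01, 0, 0, 0, 0]],
  ],
)

```text
clock: 13.25
eef_pos: [0.5272, -0.1604, 0.0583]
tool_rot: [0.64, 0.768, 0.0, 0.001]
ft_force: [1.0, -1.5, 3.4]
grip_width: 0.0213
```

```bash
python3 j.py
```

```text
clk 13.25 jig x -3.1 y -0.2 z 58.3 mm | Fx -1.8 Fy -0.4 Fz 3.4 | T [-0.43 -0.16  0.04] rot [0.02 0.08 0.15]
```

Request:
move_arm(
  series=[
    [[-0.05, 0.11, 0, 0, 0, 0, 0], [-0.05, 0.11, 0, 0, 0, 0, 0], [-0.04, 0.11, 0, 0, 0, 0, 0], [-0.04, 0.11, 0, 0, 0, 0, 0], [-0.04, 0.11, 0, 0, 0, 0, 0]],
  ],
)

```text
clock: 13.75
eef_pos: [0.5249, -0.1544, 0.0584]
tool_rot: [0.64, 0.768, 0.0, 0.001]
ft_force: [0.3, -0.9, 3.3]
grip_width: 0.0214
```

```bash
python3 j.py
```

```text
clk 13.75 jig x 3.3 y -0.0 z 58.4 mm | Fx -1.0 Fy 0.1 Fz 3.3 | T [-0.42 -0.12  0.05] rot [0.02 0.09 0.14]
```

Request:
move_arm(
  series=[
    [[-0.04, 0.11, 0, 0, 0, 0, 0], [-0.04, 0.11, 0, 0, 0, 0, 0], [-0.04, 0.11, 0, 0, 0, 0, 0], [-0.04, 0.11, 0, 0, 0, 0, 0], [-0.04, 0.11, 0, 0, 0, 0, 0]],
  ],
)

```text
clock: 14.25
eef_pos: [0.5227, -0.1484, 0.0584]
tool_rot: [0.64, 0.768, 0.0, 0.001]
ft_force: [0.2, -2.6, 3.2]
grip_width: 0.0216
```

```bash
python3 j.py
```

```text
clk 14.25 jig x 9.7 y -0.0 z 58.4 mm | Fx -2.5 Fy 0.7 Fz 3.2 | T [-0.45 -0.14 -0.02] rot [0.02 0.09 0.15]
```

Request:
move_arm(
  series=[
    [[-0.04, 0.11, 0, 0, 0, 0, 0], [-0.04, 0.11, 0, 0, 0, 0, 0], [-0.04, 0.11, 0, 0, 0, 0, 0], [-0.04, 0.11, 0, 0, 0, 0, 0], [-0.04, 0.11, 0, 0, 0, 0, 0]],
  ],
)

```text
clock: 14.75
eef_pos: [0.5205, -0.1424, 0.0583]
tool_rot: [0.64, 0.768, 0.0, 0.001]
ft_force: [0.7, -2.1, 2.7]
grip_width: 0.0214
```

```bash
python3 j.py
```

```text
clk 14.75 jig x 16.1 y -0.0 z 58.3 mm | Fx -2.2 Fy 0.1 Fz 2.7 | T [-0.47 -0.2   0.05] rot [0.02 0.08 0.14]
```

Request:
move_arm(
  series=[
    [[-0.04, 0.11, 0, 0, 0, 0, 0], [-0.04, 0.11, 0, 0, 0, 0, 0], [-0.04, 0.11, 0, 0, 0, 0, 0], [-0.04, 0.11, 0, 0, 0, 0, 0], [-0.04, 0.11, 0, 0, 0, 0, 0]],
  ],
)

```text
clock: 15.25
eef_pos: [0.5177, -0.1356, 0.0581]
tool_rot: [0.64, 0.768, 0.001, -0.0]
ft_force: [-0.7, 1.4, 1.7]
grip_width: 0.0214
```

```bash
python3 j.py
```

```text
clk 15.25 jig x 23.4 y 0.3 z 58.1 mm | Fx 1.6 Fy 0.2 Fz 1.7 | T [ 0.31  0.25 -0.  ] rot [-0.08  0.01  0.13]
```

The side force flipped sign and Fz dropped, so the taper is riding over the hole's near edge. I'll go on in small steps.

Request:
move_arm(
  series=[
    [[-0.03, 0.08, 0, 0, 0, 0, 0], [-0.02, 0.06, 0, 0, 0, 0, 0], [0, 0, 0, 0, 0, 0, 0], [0, 0, 0, 0, 0, 0, 0], [0, 0, 0, 0, 0, 0, 0]],
  ],
)

```text
clock: 15.75
eef_pos: [0.515, -0.1328, 0.0558]
tool_rot: [0.64, 0.768, -0.0, -0.003]
ft_force: [0.4, -1.9, -0.7]
grip_width: 0.0217
```

```bash
python3 j.py
```

```text
clk 15.75 jig x 27.0 y 1.8 z 55.8 mm | Fx -1.9 Fy 0.3 Fz -0.7 | T [-0.19 -0.09 -0.01] rot [-0.21 -0.27  0.09]
```

Request:
move_arm(
  series=[
    [[0.02, -0.05, 0, -0.1, -0.2, 0, 0], [0, 0, 0, 0, 0, 0, 0], [0, 0, 0, 0, 0, 0, 0], [0, 0, 0, 0, 0, 0, 0], [0, 0, 0, 0, 0, 0, 0]],
  ],
)

```text
clock: 16.25
eef_pos: [0.5147, -0.133, 0.0554]
tool_rot: [0.64, 0.768, 0.0, -0.002]
ft_force: [-0.3, -0.0, 0.1]
grip_width: 0.0211
```

```bash
python3 j.py
```

```text
clk 16.25 jig x 26.9 y 2.1 z 55.4 mm | Fx 0.1 Fy 0.3 Fz 0.1 | T [-0.15 -0.14  0.02] rot [-0.17 -0.12  0.09]
```

Request:
move_arm(
  series=[
    [[0, 0, -0.1, -0.1, -0.1, 0, 0], [0, 0, -0.1, 0, 0, 0, 0], [0, 0, 0, 0, 0, 0, 0], [0, 0, -0.1, 0, 0, 0, 0], [0, 0, 0, 0, 0, 0, 0]],
  ],
)

```text
clock: 16.75
eef_pos: [0.5148, -0.1329, 0.0521]
tool_rot: [0.64, 0.768, 0.0, -0.0]
ft_force: [-0.2, -1.0, -1.4]
grip_width: 0.0209
```

```bash
python3 j.py
```

```text
clk 16.75 jig x 27.0 y 2.1 z 52.1 mm | Fx -0.9 Fy 0.6 Fz -1.4 | T [-0.13 -0.13  0.09] rot [-0.06 -0.    0.08]
```

Request:
move_arm(
  series=[
    [[0, 0, -0.1, 0, 0, 0, 0], [0, 0, -0.1, 0, 0, 0, 0], [0, 0, -0.1, 0, 0, 0, 0], [0, 0, -0.1, 0, 0, 0, 0], [0, 0, 0, 0, 0, 0, 0]],
  ],
)

```text
clock: 17.25
eef_pos: [0.5148, -0.1329, 0.0477]
tool_rot: [0.64, 0.768, 0.0, -0.0]
ft_force: [0.5, -0.5, -0.7]
grip_width: 0.021
```

```bash
python3 j.py
```

```text
clk 17.25 jig x 26.9 y 2.0 z 47.7 mm | Fx -0.7 Fy -0.3 Fz -0.7 | T [-0.16 -0.21 -0.01] rot [-0.07 -0.    0.08]
```

Request:
move_arm(
  series=[
    [[0, 0, -0.1, 0, 0, 0, 0], [0, 0, 0, 0, 0, 0, 0], [0, 0, -0.05, 0, 0, 0, 0], [0, 0, 0, 0, 0, 0, 0], [0, 0, 0, 0, 0, 0, 0]],
  ],
)

```text
clock: 17.75
eef_pos: [0.5148, -0.1329, 0.046]
tool_rot: [0.64, 0.768, 0.0, -0.0]
ft_force: [-0.1, -0.3, -1.5]
grip_width: 0.021
```

```bash
python3 j.py
```

```text
clk 17.75 jig x 26.9 y 2.0 z 46.0 mm | Fx -0.3 Fy 0.2 Fz -1.5 | T [-0.16 -0.19  0.02] rot [-0.07 -0.    0.09]
```

Request:
move_arm(
  series=[
    [[0, 0, -0.05, 0, 0, 0, 0], [0, 0, 0, 0, 0, 0, 0], [0, 0, -0.05, 0, 0, 0, 0], [0, 0, 0, 0, 0, 0, 0], [0, 0, 0, 0, 0, 0, 0]],
  ],
)

```text
clock: 18.25
eef_pos: [0.5148, -0.1329, 0.046]
tool_rot: [0.64, 0.768, 0.001, -0.0]
ft_force: [-0.8, -0.4, 0.7]
grip_width: 0.0208
```

```bash
python3 j.py
```

```text
clk 18.25 jig x 26.9 y 2.0 z 46.0 mm | Fx -0.1 Fy 0.9 Fz 0.7 | T [-0.05  0.01  0.04] rot [-0.06  0.03  0.09]
```

Request:
move_arm(
  series=[
    [[0, 0, -0.1, 0, 0, 0, 0], [0, 0, -0.1, 0, 0, 0, 0], [0, 0, -0.1, 0, 0, 0, 0], [0, 0, -0.1, 0, 0, 0, 0], [0, 0, -0.1, 0, 0, 0, 0]],
  ],
)

```text
clock: 18.75
eef_pos: [0.5148, -0.133, 0.0459]
tool_rot: [0.64, 0.768, 0.001, 0.001]
ft_force: [-1.6, 0.1, 7.5]
grip_width: 0.0214
```

```bash
python3 j.py
```

```text
clk 18.75 jig x 26.9 y 2.0 z 45.9 mm | Fx 0.6 Fy 1.5 Fz 7.5 | T [0.07 0.58 0.03] rot [-0.03  0.15  0.09]
```

The collar is seated: z is rigid at 45.9 mm under 7.5 N, which matches the 16 mm drop expected. I'll relax and then let go.

Request:
move_arm(
  series=[
    [[0, 0, 0, 0, 0, 0, 0], [0, 0, 0, 0, 0, 0, 0], [0, 0, 0, 0, 0, 0, 0.35], [0, 0, 0, 0, 0, 0, 0.5], [0, 0, 0, 0, 0, 0, 0.6]],
  ],
)

```text
clock: 19.25
eef_pos: [0.5144, -0.1326, 0.0452]
tool_rot: [0.64, 0.768, 0.001, 0.0]
ft_force: [-0.6, 0.7, 0.7]
grip_width: 0.051
```

```bash
python3 j.py
```

```text
clk 19.25 jig x 27.4 y 2.3 z 45.2 mm | Fx 0.8 Fy 0.3 Fz 0.7 | T [-0.02 -0.01  0.04] rot [-0.08  0.09  0.08]
```

Request:
move_arm(
  series=[
    [[0, 0, 0.3, 0, 0, 0, 0.7], [0, 0, 1, 0, 0, 0, 0.7], [0, 0, 2, 0, 0, 0, 0.7], [0, 0, 3, 0, 0, 0, 0.7], [0, 0, 3, 0, 0, 0, 0.7]],
  ],
)

```text
clock: 19.75
eef_pos: [0.51, -0.1313, 0.138]
tool_rot: [0.64, 0.768, -0.001, -0.005]
ft_force: [0.5, -0.7, 0.2]
grip_width: 0.0598
```

Request:
move_arm(
  series=[
    [[-2, -2, 2, 0, 0, 0, 0.7], [-3, -3, 1, 0, 0, 0, 0.7], [-3, -3, 0, 0, 0, 0, 0.7], [-2, -2, 0, 0, 0, 0, 0.7], [0, 0, 0, 0, 0, 0, 0.7]],
  ],
)

```text
clock: 20.25
eef_pos: [0.4122, -0.235, 0.1801]
tool_rot: [0.638, 0.77, 0.001, 0.004]
ft_force: [0.4, 0.5, -0.1]
grip_width: 0.0595
```

```bash
python3 j.py
python3 - <<'E'
from h import *
for n,a in(("scene",(210,100,350,240)),("top",(310,130,450,270))):
    p,d=bot.camera(n);np.save(f"pics/{n}4p.npy",p);np.save(f"pics/{n}4d.npy",d);W=cloud(n,d)
    hsv=cv2.cvtColor(p,cv2.COLOR_RGB2HSV).astype(int);H,S,V=hsv[...,0],hsv[...,1],hsv[...,2]
    m=(S>150)&(H<16)&(V>130)&(abs(W[...,0]-.515)<.05)&(abs(W[...,1]+.133)<.05)
    q=W[m]
    if len(q):
        print(n,len(q),"zmax",np.percentile(q[:,2],[50,90,98]).round(4)); t=q[q[:,2]>.08]; print("top c",t.mean(0).round(4) if len(t) else None)
    cv2.imwrite(f"pics/{n}4.png",cv2.resize(p[a[1]:a[3],a[0]:a[2]],None,fx=2.85,fy=2.85,interpolation=cv2.INTER_CUBIC)[:,:,::-1])
cv2.imwrite("pics/both4.png",cv2.hconcat([cv2.imread("pics/scene4.png"),cv2.imread("pics/top4.png")]))
E
```

```text
clk 20.25 jig x -33.4 y 133.6 z 180.1 mm | Fx 0.3 Fy -0.5 Fz -0.1 | T [0.04 0.04 0.04] rot [ 0.19  0.44 -0.19]
scene 111 zmax [0.0711 0.0862 0.0881]
top c [ 0.5166 -0.1324  0.0848]
top 67 zmax [0.0845 0.0882 0.0901]
top c [ 0.5131 -0.1323  0.0854]
```

View pics/both4.png

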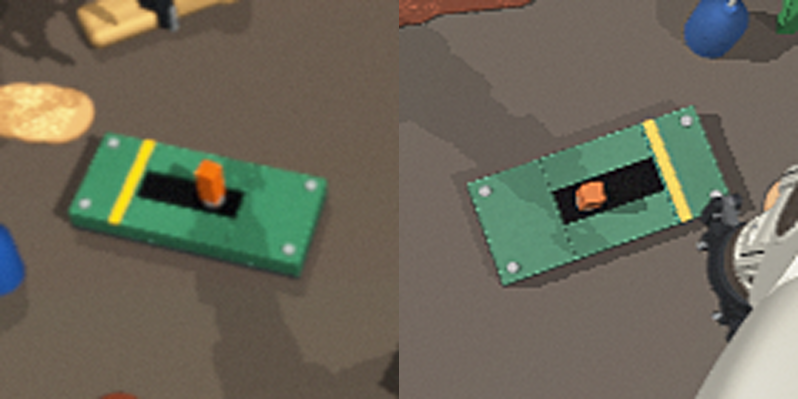

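The pin stands upright in the window, with its handle at scene crop (210,185). The handle's top is at about 85–86 mm, and 86 mm means fully seated. I'll let the arm settle and hand in.

Request:
move_arm(
  series=[
    [[0, 0, 1, 0, 0, 0, 0.7], [0, 0, 0, 0, 0, 0, 0.7], [0, 0, 0, 0, 0, 0, 0.7], [0, 0, 0, 0, 0, 0, 0.7], [0, 0, 0, 0, 0, 0, 0.7]],
  ],
)

```text
clock: 20.85
eef_pos: [0.417, -0.2309, 0.191]
tool_rot: [0.635, 0.773, 0.002, 0.004]
ft_force: [-0.3, 1.2, 0.2]
grip_width: 0.0597
```

Run:
```python
from workcell import bot
print(bot.get_obs()["joint_vel"].round(3) if hasattr(bot.get_obs()["joint_vel"],"round") else bot.get_obs()["joint_vel"]); bot.job_done()
```

```text
[ 0.011  0.005  0.002 -0.     0.     0.002]
the job is handed in; nothing more can be done
```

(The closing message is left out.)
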